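# Hang a board carrier in the side-opening hooks of a test cradle

## Robot

A 6-joint arm with a two-finger parallel gripper is mounted at the origin on the work surface; the furniture and walls round the work are solid. World frame = base frame: x ahead of the robot, y to its left, z up, the work surface at z = 0. Lengths are in m, angles in rad, forces in N, time in s.
With the tool pointing down it reaches from about 0.25 to 0.8 m from the base axis. Payload 8.5 kg.
Tool frame: the origin (TCP) lies midway between the tips of the shut fingers; the grasp point (between the pads) lies 19 mm behind it; z points along the fingers, x is the direction in which the jaws open and shut, and the axes are right-handed (so a half turn about z gives the same grasp; the last joint's range is limited). The gripper opens to 85 mm and grips with 20 to 120 N. Pads are 22 mm wide; open, the fingers measure 114 mm over their backs; the gripper's body (76 mm by 85 mm) begins 54 mm behind the grasp point. The pads swing forward as they close: fully open they stand 13 mm farther back than shut.
Start: joints at [1.177, 0.238, -0.013, 1.319, 0, 1.571], TCP at [0.201, 0.485, 0.231] pointing down, gripper open.
Joint ranges: [-2.66, 2.66], [-1.03, 1.9], [-1.14, 1.46], [-1.82, 2.27], [-1.45, 1.34], [-3.14, 3.14]. Speed limits (rad/s): [2.22, 2.22, 2.79, 3.14, 3.14, 3.14].

## Interface

Orientations are given as a rotation vector (axis times angle).
In Python, from rig import robot, snapshot, calibration gives the robot as it stands.
- The arm moves only by the shell command python3 -m handwheel 'ROWS'. ROWS is JSON, a list of rows, each a list of 3 entries, a list of its own where there are three numbers: the shift along the tool's x, y, z in mm, then the turn, a rotation vector about the tool's x, y, z in rad, then the opening in per cent of the stroke, from 0 (shut) to 100 (fully open). A call has 1 to 12 rows; each row shifts and turns the pose as measured when the row begins, along the tool's axes as they then stand; what a row does not reach is not made up. A row lasts 1/10 s, in which the tool goes at most 50 mm and 8.59 degrees, less where a joint would pass 70% of its speed; a pose out of reach is approached as far as the arm can. A call with a gripper value outside its range is refused whole. The fingers move at their own pace and stop on an object; the grip force is fixed at half the most. Time passes only in rows, so rows that do not move let the fingers close. It gives the time, the measured TCP pose, the force and the opening at its end, in the units of the state.
- robot.sense(): the state, without advancing time (a new reading comes with each control period).
- snapshot(name): name is "side" or "top"; returns the picture (400x640x3 uint8, red, green, blue); there is no depth.
- calibration(name): a dict with "intrinsics" (3x3 intrinsics, pixels), "rvec" (rotation vector, rad) and "tvec" (3), from world to camera coordinates, as OpenCV has them. Camera axes: x right, y down, z forward; pixel columns grow to the right and rows downward; lengths in m; the calibration is good to about 2 mm. A picture is of the moment at which its call begins. calibration takes no time and is no camera call.
- robot.finish_job(): hands the job in, once; it reports no verdict.
The state is a dict: "clock": time; "qpos": joint angles; "joint_vel": joint speeds; "effort": joint torques, N m; "ee_pos": TCP position; "eef_rot": TCP orientation; "wrist_force": force on the tool from outside, world axes, zero at the start; "moment": the same for the moment, N m; "gripper_width": opening from 0.0 (shut) to 1.0 (fully open).
Only numpy, scipy, OpenCV 4.12 (cv2) and the standard library are available. Lean on these libraries where they do the work, as an engineer would, in place of code of your own. Each camera call takes 0.05 s, during which the arm holds its last target.

## Task

Hang the board carrier in the test cradle with its circuit board facing out through the open side of the hooks: bring both pins in sideways through the mouths of the two hooks, let them down into the throats and press the carrier fully home, until both pins lie on the throat floors under their spring catches. Feel your way gently: never push the carrier against the cradle with more than about 20 N. Then let go; leave the other things on the bench where they are.

Things in the scene. Friction and masses are not known exactly. Their poses are not given: they have to be found in the camera images.
- carrier: Loose board carrier, about 0.4 kg, standing upright, 121 mm high: foot rail (44 mm along x, 76 mm along y), two side plates, black panel with a blue circuit board on its -x face, red handle bar on top, a steel pin on each side. Origin at the centre of its underside; x points from the board side to the back, y along the pins, z up.
- carrier_grip (a point): Centre of the carrier's red handle bar, half-way up it, 112 mm above the underside. The bar is 14 mm thick along the carrier's x, 76 mm long along y and 18 mm high; grip it across its thickness from above. Axes as the carrier's.
- pin_left (a point): Carrier's +y pin: polished steel, 10 mm diameter, along y, its axis 78 mm above the underside (34 mm below the bar's centre). Bare from 42 to 58 mm off the carrier's middle, then a head of 17 mm diameter, 3 mm thick. The point is on the axis, mid-way along the bare part (y = +50 mm).
- pin_right (a point): Carrier's -y pin, the same, at y = -50 mm.
- cradle: Test cradle screwed to the bench; origin on the underside of its grey base plate (8 mm thick), z up. Two like aluminium hook plates, 7 mm thick, 144 mm high, at y = +50 and -50 mm, on slotted feet. All x values of the hooks are for feet at the front end of the slots; both are now clamped together 7 to 28 mm farther back (+x). By how much is not measured: see or feel it. A tie rod joins them behind.
- mouth_left (a point): Middle of the mouth of the +y hook (x = -32 mm if the feet were at the front end; 122 mm above the underside). The mouth opens to the cradle's -x: a level slot 16 mm high, floor at 114 mm, roof at 130 mm, with rounded noses of 6 to 7 mm radius, running in along +x for 25 mm to the throat. A pin lying on the slot floor has its axis at 119 mm.
- mouth_right (a point): The same for the -y hook. Between carrier and cradle stand fixed things: a soldering station (100 mm high), a bench vise (200 mm high, centred 0.46 m ahead of and 0.26 m to the left of the robot) and behind it instruments 190 mm and more high; carry the carrier over them. Wire reels hang on the wall 0.4 m above the bench, 0.1 m beyond the carrier's start.
- cradle_seat (a point): Middle of the line through both pins when home, were the feet at the front end: 99 mm above the cradle's underside, x = 0, axes as the cradle's. The throats go straight down from the slot floor to 94 mm and are 13 mm wide (x = -6.5 to 6.5 mm plus the shift); the rear wall goes on up to the slot roof, so pins slid in along the slots stop against it right over the throats.
- catches (a point): Half-way between the two spring catches (again for feet at the front end): 8 mm round steel noses standing 5 mm out of the rear walls of the throats, 107 mm above the underside. They hold up a carrier that is merely let go (pins at about 111 mm); pressing down with some 5 to 15 N on top of its weight pushes the pins past them, and they then stand over the pins.
- tape_roll: Bystander: roll of black tape, 55 x 53 x 19 mm; origin at the centre of its underside.
- heat_sink: Bystander: small finned aluminium heat sink, 30 x 40 x 22 mm; origin at the centre of its underside.
- parts_tray: Bystander: small blue tray of screws, 65 x 100 x 22 mm; origin at the centre of its underside.
- flux_bottle: Bystander: small dropper bottle with an orange label, 34 mm across, 105 mm high; origin at the centre of its underside.
- ipa_bottle: Bystander: dropper bottle with a blue cap, 42 mm across, 125 mm high; origin at the centre of its underside.
- driver_red: Bystander: red screwdriver lying flat, 162 mm long, 23 mm thick; origin at the centre of its underside.

How it is judged:
By the outcome, as a careful person would: the job done as asked, in the order asked, and still so for the second after the job is handed in, with the robot touching nothing.
It also fails if it takes over 45 s, if anything falls off the work surface, if the arm or the gripper's body presses on something with over 40 N, if the wrist force passes 120 N, or if a joint passes its speed limit or range.

## Working session

There is one attempt and no reset: what is moved stays moved. The work goes in short steps, Python scripts to look and compute and a shell command to move; the robot and the scene stay as the last step left them, time stands still between calls to the robot, and variables do not carry over. Pictures are saved under pics/ and viewed, and the job is handed in when it is done.

```bash
ls; mkdir -p pics
python3 - <<'E'
from rig import robot, snapshot, calibration
import cv2
print(robot.sense())
for n in("side","top"):
    im=snapshot(n); cv2.imwrite(f"pics/{n}0.png",im[...,::-1]); print(n,calibration(n))
E
```

```text
pics
{'clock': 0.0, 'qpos': array([ 1.17696669e+00,  2.38793549e-01, -1.42820131e-02,  1.31924020e+00,
        1.48279339e-05,  1.57077667e+00]), 'joint_vel': array([0.00058844, 0.00086084, 0.00047554, 0.00134424, 0.0005259 ,
       0.00192556]), 'effort': array([ 1.50425367e-03, -5.38775432e+01,  3.46433473e+01,  1.85617805e-02,
        8.17658884e-05, -3.20604791e-06]), 'ee_pos': array([0.20128097, 0.48439746, 0.23066015]), 'eef_rot': array([ 2.61241609e+00,  1.74346247e+00, -1.99764836e-03]), 'wrist_force': array([-0.78181287, -0.11692732,  0.42706942]), 'moment': array([-0.00217325, -0.03504195,  0.00707496]), 'gripper_width': 1.0010846404682248}
side {'intrinsics': array([[425.22314672,   0.        , 324.19833064],
       [  0.        , 425.22314672, 203.76334057],
       [  0.        ,   0.        ,   1.        ]]), 'rvec': array([ 0.05028774,  2.77724096, -1.40331899]), 'tvec': array([0.48434983, 0.05440706, 1.45788815])}
top {'intrinsics': array([[517.22553361,   0.        , 323.78447779],
       [  0.        , 517.22553361, 208.04307796],
       [  0.        ,   0.        ,   1.        ]]), 'rvec': array([ 2.13854104, -2.09200017,  0.20073611]), 'tvec': array([0.05884042, 0.5218807 , 1.69408489])}
```

View pics/side0.png

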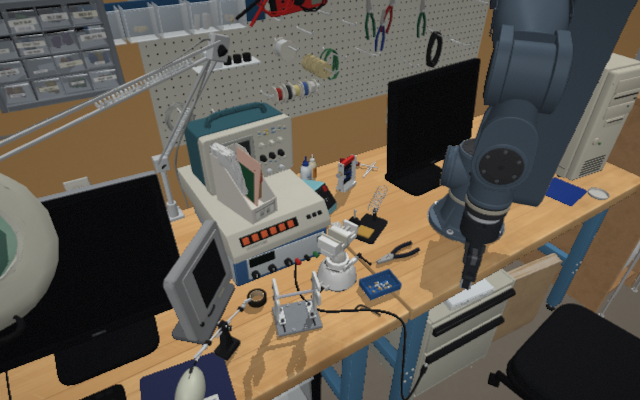

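View pics/top0.png

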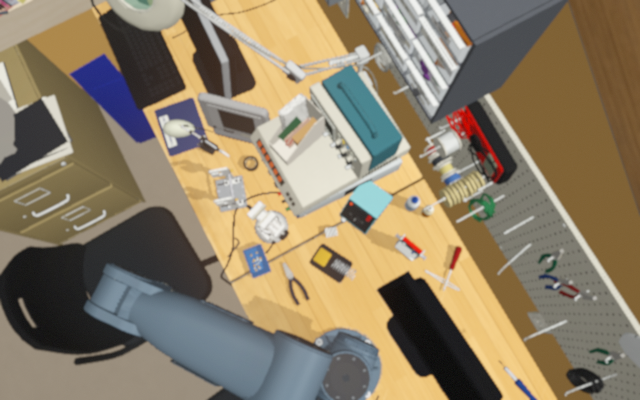

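The side view shows the carrier at about (347,172) and the cradle at about (297,308). In the top view they are at about (410,247) and (227,188). I'll zoom in and project a grid.

```bash
cat > h.py <<'E'
import numpy as np, cv2
from rig import robot, snapshot, calibration
def cam(n):
    c=calibration(n); R=cv2.Rodrigues(np.array(c["rvec"]))[0]; return np.array(c["intrinsics"]),R,np.array(c["tvec"])
def proj(n,P):
    c=calibration(n); return cv2.projectPoints(np.array(P,float).reshape(-1,1,3),c["rvec"],c["tvec"],c["intrinsics"],None)[0][:,0]
def ray(n,uv):
    K,R,t=cam(n); d=R.T@np.linalg.solve(K,[uv[0],uv[1],1.]); return -R.T@t,d/np.linalg.norm(d)
def onz(n,uv,z):
    o,d=ray(n,uv); return o+d*(z-o[2])/d[2]
def tri(a,b):
    o1,d1=ray("side",a);o2,d2=ray("top",b)
    s=np.linalg.lstsq(np.c_[d1,-d2],o2-o1,rcond=None)[0]
    p,q=o1+s[0]*d1,o2+s[1]*d2; return (p+q)/2,np.linalg.norm(p-q)
def zoom(src,dst,x,y,w,h,f):
    im=cv2.imread(src)[y:y+h,x:x+w]; im=cv2.resize(im,None,fx=f,fy=f,interpolation=cv2.INTER_CUBIC)
    for k in range(0,w,10): cv2.putText(im,str(x+k),(k*f,8),0,.3,(0,0,255),1); cv2.line(im,(k*f,10),(k*f,14),(0,0,255),1)
    for k in range(0,h,10): cv2.putText(im,str(y+k),(0,k*f+4),0,.3,(0,0,255),1)
    cv2.imwrite(dst,im)
E
python3 - <<'E'
from h import *
zoom("pics/side0.png","pics/s_car.png",320,140,70,60,10)
zoom("pics/side0.png","pics/s_cra.png",255,265,80,75,8)
zoom("pics/top0.png","pics/t_car.png",385,220,80,60,10)
zoom("pics/top0.png","pics/t_cra.png",195,155,70,60,10)
for n in("side","top"):
    K,R,t=cam(n); print(n,"cam pos",-R.T@t)
for n,a in(("side",(347,185)),("side",(297,325)),("top",(410,247)),("top",(227,188))): print(n,a,onz(n,a,0.05))
E
```

```text
side cam pos [0.54270388 1.1197289  0.90259206]
top cam pos [0.18075893 0.05482231 1.76353792]
side (347, 185) [ 0.39696548 -0.14821521  0.05      ]
side (297, 325) [0.57108107 0.45918997 0.05      ]
top (410, 247) [ 0.39488226 -0.21927646  0.05      ]
top (227, 188) [0.58324428 0.40154097 0.05      ]
```

View pics/s_car.png

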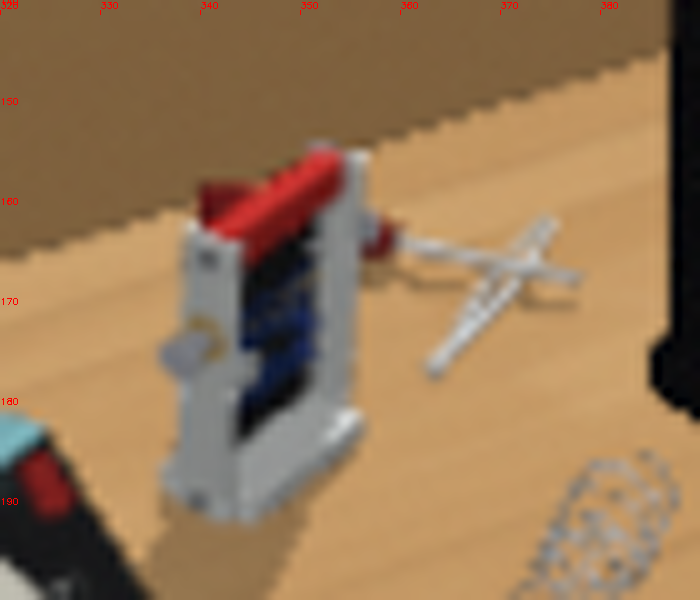

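View pics/s_cra.png

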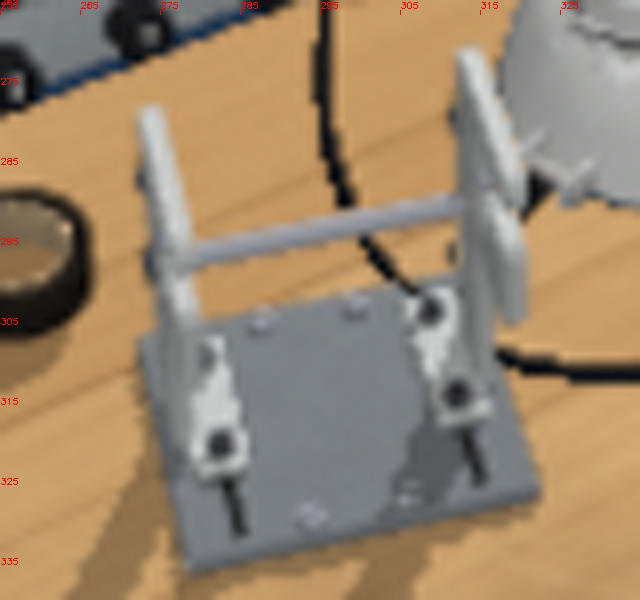

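View pics/t_car.png

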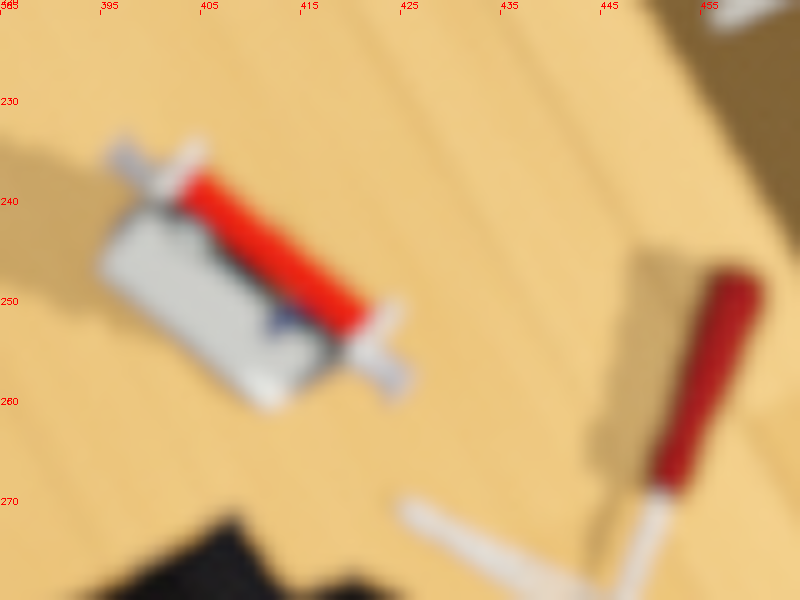

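View pics/t_cra.png

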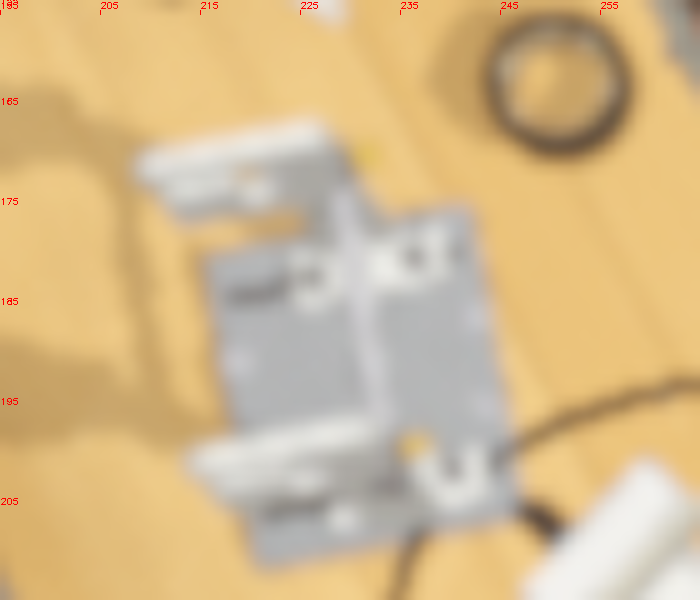

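Run:
```python
from h import *
t=cv2.imread("pics/top0.png"); 
roi=np.zeros(t.shape[:2],bool); roi[225:265,395:430]=1
b,g,r=[t[...,i].astype(int) for i in range(3)]
m=((r>140)&(g<90)&(b<90)&roi).astype(np.uint8)
c=max(cv2.findContours(m,0,1)[0],key=cv2.contourArea); rr=cv2.minAreaRect(c); bx=cv2.boxPoints(rr); print("top bar",rr); 
P=np.array([onz("top",p,.121) for p in bx]); print(P.round(4)); print("ctr",P.mean(0),[np.linalg.norm(P[i]-P[i-1]).round(4) for i in range(4)])
for i in range(2):
    d=P[i+1]-P[i]; print(np.degrees(np.arctan2(d[1],d[0])))
s=cv2.imread("pics/side0.png"); roi=np.zeros(s.shape[:2],bool); roi[150:170,335:356]=1
b,g,r=[s[...,i].astype(int) for i in range(3)]
m=((r>100)&(g<80)&(b<80)&roi).astype(np.uint8)
ys,xs=np.nonzero(m); print("side red n",len(xs),xs.mean(),ys.mean())
print("tri",tri((xs.mean(),ys.mean()),rr[0]))
# pin ends (heads)
print("pins tri", tri((338.3,175),(397.5,235.5)), onz("top",(397.5,235.5),.078),onz("top",(424.8,258),.078))
# cradle base plate corners z=.008
for n,cs in(("side",[(273.5,307),(279,335),(322,325.8),(310,299)]),("top",[(216,180.5),(221,211.5),(246.5,205.5),(241.5,176)])):
    Q=np.array([onz(n,p,.008) for p in cs]); print(n,Q.round(4).tolist(),"ctr",Q.mean(0).round(4))
    for i in range(4):
        d=Q[(i+1)%4]-Q[i]; print(np.linalg.norm(d).round(4),np.degrees(np.arctan2(d[1],d[0])).round(1))
```

```text
top bar ((411.4262390136719, 245.18850708007812), (20.613937377929688, 3.841106414794922), 39.80556869506836)
[[ 0.4077 -0.1835  0.121 ]
 [ 0.4174 -0.1914  0.121 ]
 [ 0.3762 -0.2414  0.121 ]
 [ 0.3666 -0.2335  0.121 ]]
ctr [ 0.39197193 -0.2124599   0.121     ] [np.float64(0.0648), np.float64(0.0125), np.float64(0.0649), np.float64(0.0125)]
-39.30543736960954
-129.52654957307394
side red n 75 346.76 159.68
tri (array([ 0.39383699, -0.21357505,  0.11638822]), np.float64(0.0026892233642277484))
pins tri (array([ 0.42802705, -0.17418807,  0.07669721]), np.float64(0.0012540989714785312)) [ 0.42845718 -0.17414682  0.078     ] [ 0.35643296 -0.26259425  0.078     ]
side [[0.6355, 0.3663, 0.008], [0.6171, 0.4555, 0.008], [0.5087, 0.4312, 0.008], [0.538, 0.3418, 0.008]] ctr [0.5748 0.3987 0.008 ]
0.0912 101.7
0.111 -167.4
0.0941 -71.9
0.1006 14.1
top [[0.6192, 0.4502, 0.008], [0.5092, 0.4259, 0.008], [0.5323, 0.3387, 0.008], [0.6374, 0.3617, 0.008]] ctr [0.5745 0.3941 0.008 ]
0.1126 -167.6
0.0902 -75.2
0.1076 12.3
0.0903 101.6
```

Run:
```python
from h import *
a=np.radians(12.2); Y=np.array([np.cos(a),np.sin(a)]); X=np.array([np.sin(a),-np.cos(a)]); C=np.array([.5747,.3965])
f=lambda P:(round(float((P[:2]-C)@X)*1e3,1),round(float((P[:2]-C)@Y)*1e3,1),round(float(P[2])*1e3,1))
for nm,p,z in (("up front",(209,171.5),.144),("up back",(227.5,168),.144),("lo front",(214,201),.144),("lo back",(233,197.5),.144)): print(nm,f(onz("top",p,z)))
print("rod top view ends",f(onz("top",(229,174),.1)),f(onz("top",(232.5,197.5),.1)))
print("rod tri",[f(tri((279,296),(229,174))[0]),f(tri((312,290.5),(232.5,197.5))[0])],)
for nm,p in (("Lfoot bolt",(282,320.5)),("Rfoot bolt",(312,314)),("Rback bolt",(308.5,303.5)),("Lback",(281,309)),("Lslot end",(285,331)),("Rslot end",(314.5,325))): print(nm,f(onz("side",p,.012)))
for nm,p in (("Lfoot",(225.5,182.5)),("Lback",(236,180.5)),("Rback",(239.5,202)),("slotL end",(217.5,184.5)),("slotR end",(221.5,206.5))): print("top",nm,f(onz("top",p,.012)))
# intersect side rays with plane y=-50+3.5.. for right hook
def ony(n,uv,y):
    o,d=ray(n,uv); k=((y-(o[:2]-C)@Y*1)/ (d[:2]@Y)); return f(o+k*d)
for p in ((313,271),(319.5,289),(316,291),(320.3,296),(319.5,305)):
    print("R",p,ony("side",p,-.050))
for p in ((273.5,279),(280,319)): print("L",p,ony("side",p,.050))
```

```text
up front (-38.1, 49.3, 144.0)
up back (22.6, 49.4, 144.0)
lo front (-36.7, -50.6, 144.0)
lo back (24.9, -50.8, 144.0)
rod top view ends (18.2, 41.8, 100.0) (17.2, -39.5, 100.0)
rod tri [(14.2, 43.4, 81.2), (12.5, -40.0, 81.5)]
Lfoot bolt (-9.8, 39.2, 12.0)
Rfoot bolt (-8.3, -40.3, 12.0)
Rback bolt (28.1, -39.3, 12.0)
Lback (27.6, 35.3, 12.0)
Lslot end (-43.6, 37.6, 12.0)
Rslot end (-43.8, -38.4, 12.0)
top Lfoot (-10.9, 40.3, 12.0)
top Lback (26.3, 40.4, 12.0)
top Rback (26.1, -37.7, 12.0)
top slotL end (-39.4, 38.5, 12.0)
top slotR end (-37.5, -41.6, 12.0)
R (313, 271) (19.0, -50.0, 140.6)
R (319.5, 289) (-47.2, -50.0, 146.0)
R (316, 291) (-12.5, -50.0, 101.8)
R (320.3, 296) (-55.3, -50.0, 130.5)
R (319.5, 305) (-48.4, -50.0, 90.6)
L (273.5, 279) (10.4, 50.0, 146.4)
L (280, 319) (-63.9, 50.0, 87.3)
```

```bash
cat > plan.py <<'E'
import sys
from h import *
from scipy.spatial.transform import Rotation as Ro
def yaw():
    s=robot.sense(); R=Ro.from_rotvec(s["eef_rot"]).as_matrix(); return np.degrees(np.arctan2(R[1,0],R[0,0])),R,s
def downR(y):
    y=np.radians(y); x=np.array([np.cos(y),np.sin(y),0]); z=np.array([0,0,-1.]); return np.c_[x,np.cross(z,x),z]
def plan(tgt,ty,n):
    """suggest n equal rows, straight line, to TCP tgt (m) and yaw ty (deg), tool down"""
    y,R,s=yaw(); p=s["ee_pos"]; Rt=downR(ty)
    w=Ro.from_matrix(R.T@Rt).as_rotvec(); d=(np.array(tgt)-p)/n
    print("at",p.round(4),"yaw",y.round(1),"tool x,z",R[:,0].round(3),R[:,2].round(3),"q",s["qpos"].round(2),"F",s["wrist_force"].round(1),"t",round(s["clock"],2),"grip",round(s["gripper_width"],3)); print("turn/row",(w/n).round(4),"shift/row",np.linalg.norm(d)*1e3)
    for i in range(n):
        Ri=R@Ro.from_rotvec(w*i/n).as_matrix(); print((Ri.T@d*1e3).round(1).tolist())
E
python3 - <<'E'
from plan import *
plan((.34,0.02,.29),140.7,12)
E
```

```text
at [0.2013 0.4845 0.2308] yaw 67.4 tool x,z [ 0.384  0.923 -0.001] [-0.    -0.001 -1.   ] q [ 1.18  0.24 -0.01  1.32 -0.    1.57] F [-0.1 -0.1  0.4] t 0.1 grip 0.999
turn/row [-1.000e-04  1.000e-04 -1.066e-01] shift/row 40.69610580046498
[-31.3, 25.5, -4.9]
[-33.9, 22.0, -4.9]
[-36.0, 18.3, -4.9]
[-37.7, 14.4, -4.9]
[-39.1, 10.3, -4.9]
[-39.9, 6.1, -4.9]
[-40.4, 1.8, -4.9]
[-40.3, -2.5, -4.9]
[-39.8, -6.8, -4.9]
[-38.9, -11.0, -4.9]
[-37.5, -15.0, -4.9]
[-35.7, -18.9, -4.9]
```

Short first move to check the wrist's sense.

```bash
python3 -m handwheel '[[[-31,25,-5],[0,0,-0.107],100],[[-34,22,-5],[0,0,-0.107],100],[[-36,18,-5],[0,0,-0.107],100]]'
python3 - <<'E'
from plan import *
plan((.345,0.02,.29),140.7,9)
E
```

```text
clock: 0.4
ee_pos: [0.235, 0.3689, 0.2433]
eef_rot: [2.285, 2.155, -0.007]
wrist_force: [1.3, 0.5, 1.1]
gripper_width: 0.998
at [0.235  0.3689 0.2433] yaw 86.6 tool x,z [ 0.059  0.998 -0.004] [-0.003 -0.004 -1.   ] q [ 1.    0.09 -0.17  1.32 -0.    1.06] F [1.3 0.5 1.1] t 0.4 grip 0.998
turn/row [-0.0005  0.0003 -0.1048] shift/row 40.981103083732975
[-38.0, 14.5, -5.1]
[-39.3, 10.4, -5.1]
[-40.2, 6.2, -5.1]
[-40.6, 2.0, -5.1]
[-40.6, -2.3, -5.1]
[-40.1, -6.5, -5.1]
[-39.2, -10.7, -5.1]
[-37.9, -14.7, -5.1]
[-36.2, -18.6, -5.2]
```

```bash
python3 -m handwheel '[[[-38,14.5,-5],[0,0,-0.105],100],[[-39,10.5,-5],[0,0,-0.105],100],[[-40,6,-5],[0,0,-0.105],100],[[-41,2,-5],[0,0,-0.105],100],[[-41,-2,-5],[0,0,-0.105],100],[[-40,-6.5,-5],[0,0,-0.105],100],[[-39,-11,-5],[0,0,-0.105],100],[[-38,-15,-5],[0,0,-0.105],100],[[-36,-19,-5],[0,0,-0.105],100]]'
python3 - <<'E'
from plan import *
plan((.393,-.213,.2),140.7,8)
E
```

```text
clock: 1.3
ee_pos: [0.3465, 0.0169, 0.289]
eef_rot: [-1.029, -2.968, 0.01]
wrist_force: [1.0, 1.0, -0.1]
gripper_width: 1.001
at [0.3465 0.0169 0.289 ] yaw 141.7 tool x,z [-0.785  0.619 -0.001] [-0.003 -0.006 -1.   ] q [ 0.05 -0.08 -0.22  1.43 -0.01 -0.85] F [ 1.   1.  -0.1] t 1.3 grip 1.001
turn/row [-0.0007  0.0002  0.0023] shift/row 31.36383128074964
[-22.3, -18.9, 11.3]
[-22.4, -18.9, 11.3]
[-22.4, -18.8, 11.2]
[-22.5, -18.8, 11.2]
[-22.5, -18.7, 11.2]
[-22.6, -18.7, 11.2]
[-22.6, -18.6, 11.2]
[-22.7, -18.6, 11.1]
```

```bash
python3 -m handwheel '[[[-22.5,-19,11],[0,0,0.002],100],[[-22.5,-19,11],[0,0,0.002],100],[[-22.5,-19,11],[0,0,0.002],100],[[-22.5,-19,11],[0,0,0.002],100],[[-22.5,-19,11],[0,0,0.002],100],[[-22.5,-19,11],[0,0,0.002],100],[[-22.5,-19,11],[0,0,0.002],100],[[-22.5,-18,11],[0,0,0.002],100],[[0,0,0],[0,0,0],100]]'
python3 - <<'E'
from plan import *
plan((.393,-.213,.097),140.7,4)
for n in("side","top"):
    im=snapshot(n); cv2.imwrite(f"pics/{n}1.png",im[...,::-1])
zoom("pics/side1.png","pics/s1.png",300,80,100,120,5)
zoom("pics/top1.png","pics/t1.png",370,200,100,80,7)
E
```

```text
clock: 2.2
ee_pos: [0.3934, -0.228, 0.198]
eef_rot: [-1.058, -2.958, 0.008]
wrist_force: [0.2, -0.3, 0.1]
gripper_width: 1.002
at [ 0.3934 -0.228   0.198 ] yaw 140.7 tool x,z [-0.773  0.634 -0.002] [-0.002 -0.005 -1.   ] q [-0.52  0.13 -0.23  1.2  -0.   -1.41] F [ 0.2 -0.3  0.1] t 2.2 grip 1.002
turn/row [-0.0012  0.0004 -0.0002] shift/row 25.53741688174609
[2.5, 3.0, 25.2]
[2.5, 2.9, 25.2]
[2.5, 2.9, 25.3]
[2.5, 2.9, 25.3]
```

View pics/s1.png

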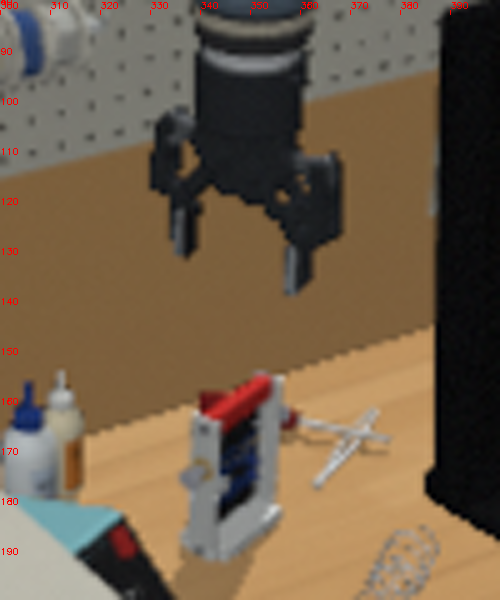

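View pics/t1.png

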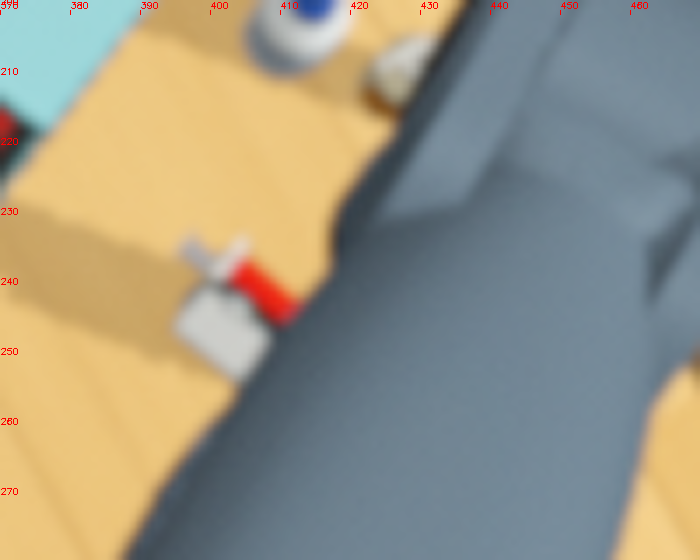

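The side view shows the open fingers above the bar (tips about (334,128) and (357,137), bar at about (347,160)). They are 15 mm past the target, so I'll correct that and descend.

```bash
python3 -m handwheel '[[[9,11,5],[-0.005,0.001,0],100],[[0,0,20],[0,0,0],100],[[0,0,0],[0,0,0],100]]'
python3 - <<'E'
from plan import *
plan((.393,-.2145,.097),140.7,4)
E
```

```text
clock: 2.6
ee_pos: [0.3925, -0.2074, 0.1742]
eef_rot: [1.053, 2.958, 0.004]
wrist_force: [-0.2, 0.0, 0.4]
gripper_width: 1.001
at [ 0.3925 -0.2074  0.1742] yaw 140.8 tool x,z [-0.775  0.632 -0.001] [ 0.002  0.002 -1.   ] q [-0.49  0.13 -0.3   1.14  0.   -1.37] F [-0.2  0.   0.4] t 2.6 grip 1.001
turn/row [0.0007 0.0002 0.0004] shift/row 19.38059604346738
[-1.2, -1.4, 19.3]
[-1.2, -1.3, 19.3]
[-1.2, -1.3, 19.3]
[-1.2, -1.3, 19.3]
```

```bash
python3 -m handwheel '[[[-3,-4,15],[0,0,0],100],[[0,0,0],[0,0,0],100],[[0,0,30],[0,0,0],100],[[0,0,10],[0,0,0],100],[[0,0,0],[0,0,0],100]]'
python3 - <<'E'
from plan import *
plan((.393,-.2145,.097),140.7,1)
E
```

```text
clock: 3.1
ee_pos: [0.3941, -0.2079, 0.1232]
eef_rot: [1.044, 2.956, 0.005]
wrist_force: [0.1, 0.2, 0.4]
gripper_width: 1.0
at [ 0.3941 -0.2079  0.1232] yaw 141.1 tool x,z [-0.778  0.628 -0.006] [ 0.008  0.001 -1.   ] q [-0.49  0.17 -0.4   1.    0.   -1.38] F [0.1 0.2 0.4] t 3.1 grip 1.0
turn/row [0.0053 0.0055 0.0069] shift/row 27.0534977289699
[-3.1, -6.0, 26.2]
```

```bash
python3 -m handwheel '[[[-3,-6,6],[0.005,0.005,0.007],100],[[0,0,6],[0,0,0],100],[[0,0,6],[0,0,0],100],[[0,0,0],[0,0,0],100]]'
python3 - <<'E'
from plan import *
plan((.393,-.2145,.097),140.7,1)
E
```

```text
clock: 3.5
ee_pos: [0.3942, -0.2155, 0.107]
eef_rot: [1.056, 2.955, -0.001]
wrist_force: [0.1, 0.6, -0.4]
gripper_width: 1.003
at [ 0.3942 -0.2155  0.107 ] yaw 140.7 tool x,z [-0.774  0.634 -0.004] [ 0.003 -0.002 -1.   ] q [-0.5   0.19 -0.42  0.96  0.   -1.38] F [ 0.1  0.6 -0.4] t 3.5 grip 1.003
turn/row [ 0.0007  0.0038 -0.0005] shift/row 10.089738681325294
[1.6, -0.0, 10.0]
```

```bash
python3 -m handwheel '[[[1.5,0,10],[0,0.004,0],100],[[0,0,0],[0,0,0],0],[[0,0,0],[0,0,0],0],[[0,0,0],[0,0,0],0],[[0,0,0],[0,0,0],0],[[0,0,0],[0,0,0],0],[[0,0,0],[0,0,0],0]]'
python3 - <<'E'
from plan import *
plan((.393,-.2145,.097),140.7,1)
im=snapshot("side"); cv2.imwrite("pics/side2.png",im[...,::-1]); zoom("pics/side2.png","pics/s2.png",300,80,100,120,5)
E
```

```text
clock: 4.2
ee_pos: [0.3934, -0.2148, 0.0967]
eef_rot: [1.057, 2.958, 0.001]
wrist_force: [-0.1, -0.3, -2.0]
gripper_width: 0.149
at [ 0.3934 -0.2148  0.0967] yaw 140.7 tool x,z [-0.773  0.634 -0.   ] [ 0.001  0.001 -1.   ] q [-0.5   0.2  -0.43  0.94  0.   -1.38] F [-0.1 -0.3 -2. ] t 4.2 grip 0.149
turn/row [ 0.0009  0.0003 -0.0007] shift/row 0.5380482078875646
[0.5, -0.0, -0.3]
```

View pics/s2.png

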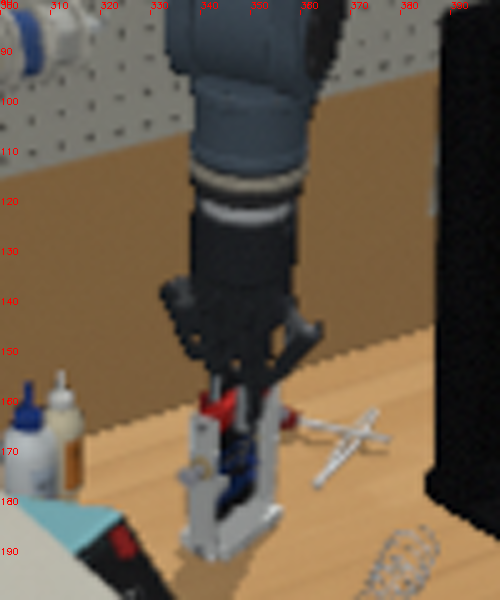

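Run:
```python
from plan import *
for p in ((256,135),(300,212),(272,185),(268,228)): print(p,onz("top",p,.19).round(3))
plan((.393,-.2145,.137),140.7,2)
```

```text
(256, 135) [0.726 0.291 0.19 ]
(300, 212) [0.479 0.142 0.19 ]
(272, 185) [0.563 0.233 0.19 ]
(268, 228) [0.427 0.239 0.19 ]
at [ 0.3933 -0.2147  0.0967] yaw 140.7 tool x,z [-0.773  0.634 -0.   ] [ 0.001  0.001 -1.   ] q [-0.5   0.2  -0.43  0.94  0.   -1.38] F [0.8 0.5 0.1] t 4.25 grip 0.151
turn/row [ 0.0005  0.0001 -0.0004] shift/row 20.16120513425122
[0.2, 0.0, -20.2]
[0.2, -0.0, -20.2]
```

```bash
python3 -m handwheel '[[[0,0,-8],[0,0,0],0],[[0,0,-20],[0,0,0],0],[[0,0,-25],[0,0,0],0],[[5,5,-25],[0,0,0],0],[[10,10,-25],[0,0,0],0],[[0,0,0],[0,0,0],0]]'
python3 - <<'E'
from plan import *
plan((.37,-.07,.35),128,7)
im=snapshot("side"); cv2.imwrite("pics/side3.png",im[...,::-1]); zoom("pics/side3.png","pics/s3.png",300,60,100,120,5)
E
```

```text
clock: 4.85
ee_pos: [0.3887, -0.192, 0.2036]
eef_rot: [-1.057, -2.952, -0.003]
wrist_force: [0.5, -0.8, -3.6]
gripper_width: 0.158
at [ 0.3887 -0.192   0.2036] yaw 140.6 tool x,z [-0.773  0.635  0.006] [-0.005  0.004 -1.   ] q [-0.46  0.1  -0.26  1.22  0.   -1.34] F [ 0.5 -0.8 -3.6] t 4.85 grip 0.158
turn/row [-0.0001 -0.0009  0.0314] shift/row 27.36123992544253
[13.3, 11.8, -20.8]
[13.6, 11.4, -20.8]
[13.9, 10.9, -20.9]
[14.3, 10.5, -20.9]
[14.6, 10.0, -20.9]
[14.8, 9.6, -20.9]
[15.1, 9.1, -20.9]
```

View pics/s3.png

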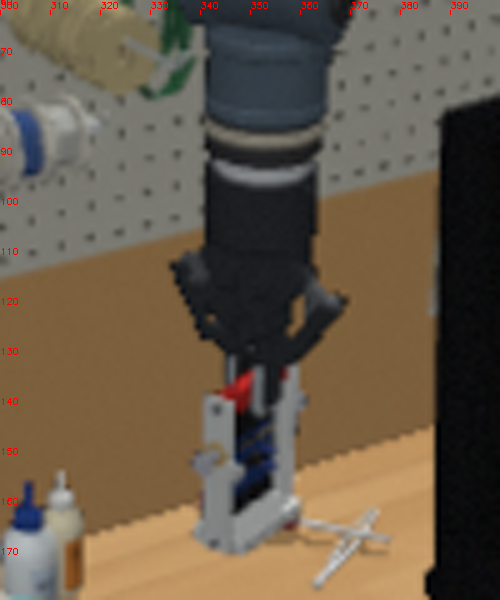

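Lifted, with the carrier hanging straight (foot at about (347,165)). Next I carry it over.

```bash
python3 -m handwheel '[[[13,12,-21],[0,0,0.03],0],[[14,11,-21],[0,0,0.03],0],[[14,11,-21],[0,0,0.03],0],[[14,10,-21],[0,0,0.03],0],[[15,10,-21],[0,0,0.03],0],[[15,10,-21],[0,0,0.03],0],[[15,9,-21],[0,0,0.03],0]]'
python3 - <<'E'
from plan import *
plan((.37,.22,.355),112,9)
E
```

```text
clock: 5.6
ee_pos: [0.3661, -0.0691, 0.3448]
eef_rot: [-1.369, -2.801, 0.005]
wrist_force: [1.1, -1.1, -3.6]
gripper_width: 0.15
at [ 0.3661 -0.0691  0.3448] yaw 127.9 tool x,z [-0.614  0.789  0.02 ] [-0.023  0.008 -1.   ] q [-0.19 -0.02 -0.03  1.59  0.   -0.85] F [ 1.1 -1.1 -3.6] t 5.6 grip 0.15
turn/row [-0.0018 -0.002   0.0309] shift/row 32.14353822717849
[25.1, 20.1, -0.9]
[25.7, 19.3, -0.9]
[26.3, 18.5, -0.9]
[26.8, 17.7, -1.0]
[27.4, 16.8, -1.0]
[27.9, 16.0, -1.0]
[28.4, 15.1, -1.0]
[28.8, 14.2, -1.1]
[29.2, 13.3, -1.1]
```

```bash
python3 -m handwheel '[[[25,20,-1],[-0.002,-0.002,0.03],0],[[26,19,-1],[-0.002,-0.002,0.03],0],[[26,18,-1],[-0.002,-0.002,0.03],0],[[27,18,-1],[-0.002,-0.002,0.03],0],[[27,17,-1],[-0.002,-0.002,0.03],0],[[28,16,-1],[-0.002,-0.002,0.03],0],[[28,15,-1],[-0.002,-0.002,0.03],0],[[29,14,-1],[-0.002,-0.002,0.03],0],[[29,13,-1],[-0.002,-0.002,0.03],0]]'
python3 - <<'E'
from plan import *
plan((.42,.47,.355),102.2,8)
E
```

```text
clock: 6.5
ee_pos: [0.3706, 0.2259, 0.347]
eef_rot: [-1.767, -2.595, 0.013]
wrist_force: [-0.1, -0.3, -4.0]
gripper_width: 0.151
at [0.3706 0.2259 0.347 ] yaw 111.5 tool x,z [-0.367  0.93  -0.003] [-0.007 -0.006 -1.   ] q [ 0.55  0.07  0.08  1.58 -0.    0.17] F [-0.1 -0.3 -4. ] t 6.5 grip 0.151
turn/row [-0.001   0.0005  0.0203] shift/row 31.147782053270973
[26.1, 16.9, -1.2]
[26.5, 16.4, -1.2]
[26.8, 15.8, -1.2]
[27.1, 15.3, -1.1]
[27.4, 14.7, -1.1]
[27.7, 14.2, -1.1]
[28.0, 13.6, -1.1]
[28.3, 13.1, -1.0]
```

```bash
python3 -m handwheel '[[[26,17,-1],[-0.001,0,0.02],0],[[26,16,-1],[-0.001,0,0.02],0],[[27,16,-1],[-0.001,0,0.02],0],[[27,15,-1],[-0.001,0,0.02],0],[[27,15,-1],[-0.001,0,0.02],0],[[28,14,-1],[-0.001,0,0.02],0],[[28,14,-1],[-0.001,0,0.02],0],[[28,13,-1],[-0.001,0,0.02],0]]'
python3 - <<'E'
from plan import *
plan((.5536,.494,.30),102.2,5)
for p,z in (((190,400),0),((228,345),.03),((215,330),.05)): print(onz("side",p,z).round(3))
for p in ((183,127),(207,146)): print(onz("top",p,0.03).round(3))
E
```

```text
clock: 7.3
ee_pos: [0.4223, 0.4777, 0.339]
eef_rot: [1.975, 2.44, -0.031]
wrist_force: [1.4, 0.2, -2.9]
gripper_width: 0.151
at [0.4223 0.4777 0.339 ] yaw 102.0 tool x,z [-0.208  0.978 -0.015] [-0.01  -0.017 -1.   ] q [ 0.85  0.47  0.6   1.72 -0.    0.64] F [ 1.4  0.2 -2.9] t 7.3 grip 0.151
turn/row [-0.0027  0.0029 -0.0006] shift/row 27.59191411673309
[-2.2, 26.5, 7.5]
[-2.2, 26.4, 7.5]
[-2.2, 26.4, 7.6]
[-2.3, 26.4, 7.7]
[-2.3, 26.4, 7.7]
[0.805 0.613 0.   ]
[0.735 0.496 0.03 ]
[0.768 0.467 0.05 ]
[0.806 0.574 0.03 ]
[0.738 0.485 0.03 ]
```

```bash
python3 -m handwheel '[[[-2,27,8],[-0.003,0.003,-0.001],0],[[-2,27,8],[-0.003,0.003,-0.001],0],[[-2,27,8],[-0.003,0.003,-0.001],0],[[-2,27,8],[-0.003,0.003,-0.001],0],[[-2,20,8],[0,0,0],0],[[0,0,0],[0,0,0],0]]'
python3 - <<'E'
from plan import *
plan((.5536,.494,.17),102.2,5)
for n in("side","top"):
    im=snapshot(n); cv2.imwrite(f"pics/{n}4.png",im[...,::-1])
E
```

```text
clock: 7.9
ee_pos: [0.5556, 0.4987, 0.2796]
eef_rot: [-1.965, -2.449, 0.031]
wrist_force: [-0.3, -0.2, -4.3]
gripper_width: 0.149
at [0.5556 0.4987 0.2796] yaw 102.5 tool x,z [-0.217  0.976 -0.011] [-0.013 -0.015 -1.   ] q [ 0.73  0.7   0.87  1.76 -0.    0.51] F [-0.3 -0.2 -4.3] t 7.9 grip 0.149
turn/row [-0.0032  0.0023  0.0011] shift/row 21.940551904580968
[-0.6, -0.2, 21.9]
[-0.6, -0.3, 21.9]
[-0.7, -0.4, 21.9]
[-0.7, -0.4, 21.9]
[-0.8, -0.5, 21.9]
```

View pics/side4.png

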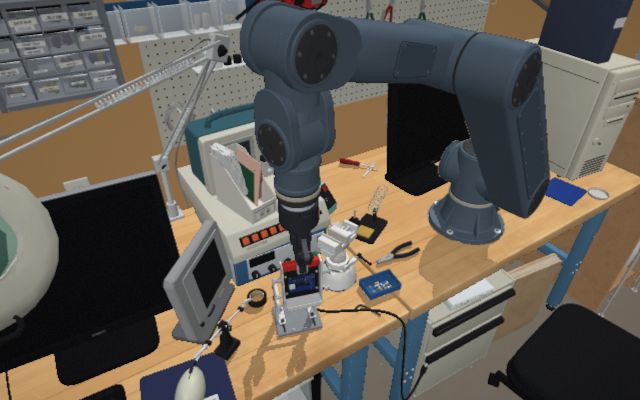

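View pics/top4.png

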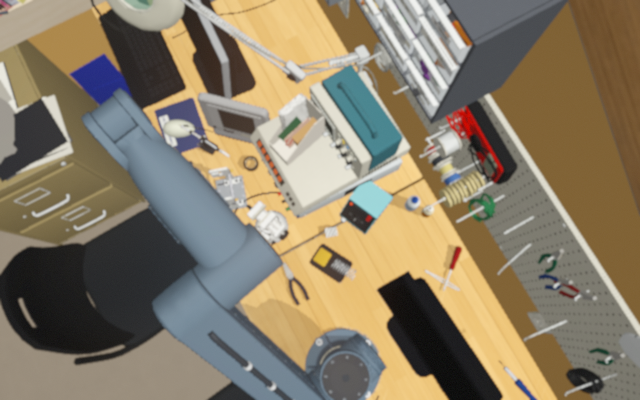

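The board faces the camera, which is outward from the hook mouths. The top view is blocked by the arm. Next I descend, then measure the pin heads in the side view.

```bash
python3 -m handwheel '[[[0,0,20],[-0.004,0.003,0.001],0],[[-1,0,22],[-0.004,0.003,0.001],0],[[-1,-1,22],[-0.004,0.003,0.001],0],[[-1,-1,15],[-0.004,0.003,0.001],0],[[0,0,8],[0,0,0],0],[[0,0,0],[0,0,0],0]]'
python3 - <<'E'
from plan import *
plan((.5536,.494,.1407),102.2,1)
im=snapshot("side"); cv2.imwrite("pics/side5.png",im[...,::-1]); zoom("pics/side5.png","pics/s5.png",260,255,80,75,10)
E
```

```text
clock: 8.6
ee_pos: [0.5469, 0.4951, 0.1945]
eef_rot: [-1.965, -2.45, -0.007]
wrist_force: [0.1, -1.2, -3.7]
gripper_width: 0.15
at [0.5469 0.4951 0.1945] yaw 102.5 tool x,z [-0.217  0.976  0.004] [ 0.002  0.004 -1.   ] q [0.73 0.63 0.53 1.46 0.   0.52] F [ 0.1 -1.2 -3.7] t 8.6 grip 0.15
turn/row [ 0.0026 -0.0039  0.0059] shift/row 54.22758845353391
[-2.7, 6.2, 53.8]
```

View pics/s5.png

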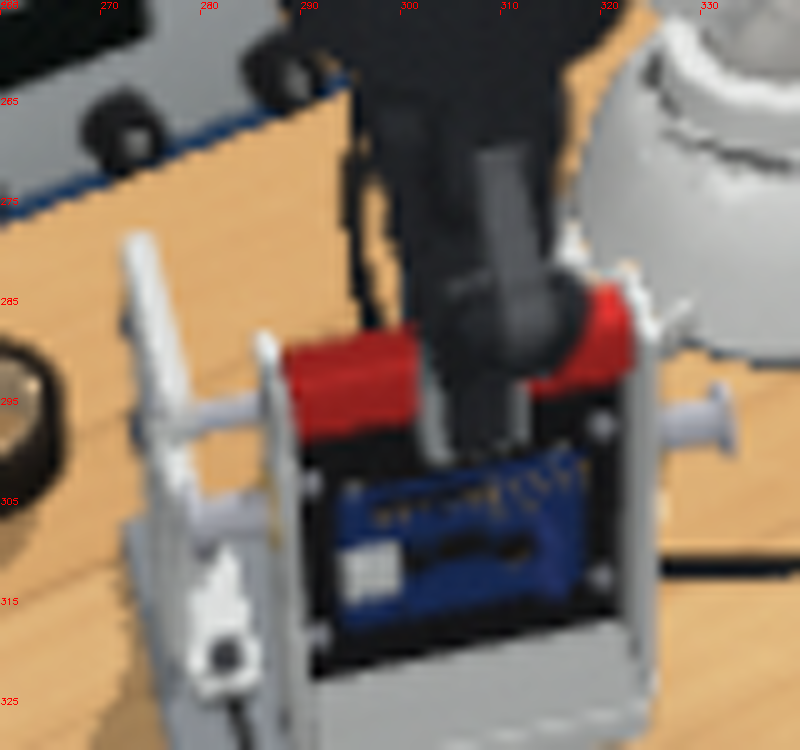

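Run:
```python
from plan import *
a=np.radians(12.2); Y=np.array([np.cos(a),np.sin(a)]); X=np.array([np.sin(a),-np.cos(a)]); C=np.array([.5747,.3965])
A=onz("side",(280.3,307.5),.1758);B=onz("side",(332.3,297),.1758); d=A-B
print(A,B,np.linalg.norm(d),np.degrees(np.arctan2(d[1],d[0])))
M=(A+B)/2; T=np.array([.5469,.4951]); y,R,s=yaw()
for n,p in(("pinmid",M),("tcp",T)): print(n,p,"cradle x,y mm",(p[:2]-C)@X*1e3,(p[:2]-C)@Y*1e3)
# bar ends on front face of bar, z mid  = tcp+.0157
for p in ((288.5,293.5),(323,286.5)):
    P=onz("side",p,.2102+0.0); print("bar",(P[:2]-T)@np.array([-X[0],-X[1]])*1e3,(P[:2]-T)@Y*1e3)
```

```text
[0.60337521 0.50943071 0.1758    ] [0.48927245 0.48355373 0.1758    ] 0.11700024589690557 12.77778126841143
pinmid [0.54632383 0.49649222 0.1758    ] cradle x,y mm -103.73057059542093 -6.604482668171755
tcp [0.5469 0.4951] cradle x,y mm -102.24803651806882 -6.335536930652088
bar -2.1896184181507845 38.09850563510481
bar -3.6737953568535526 -38.24442887074602
```

```bash
python3 - <<'E'
from plan import *
a=np.radians(12.5); Y=np.array([np.cos(a),np.sin(a)]); X=np.array([np.sin(a),-np.cos(a)]); C=np.array([.5747,.3965])
for n,p in (("side",(273.8,278.7)),("side",(313.3,271.5))):
    P=onz(n,p,.144); print((P[:2]-C)@X*1e3,(P[:2]-C)@Y*1e3)
E
python3 -m handwheel '[[[-1,7,14],[0.002,-0.004,0],0],[[0,0,16],[0,0,0],0],[[0,0,10],[0,0,0],0],[[0,0,0],[0,0,0],0]]'
python3 - <<'E'
from plan import *
T=np.array([.5747,.3965])-0.085*np.array([.216,-.976])
plan((T[0],T[1],.1407),102.5,1)
E
```

```text
13.730285632699461 48.84221341323509
13.671570568617812 -49.638403727987956
clock: 9.05
ee_pos: [0.5567, 0.4977, 0.156]
eef_rot: [1.963, 2.45, 0.01]
wrist_force: [-1.1, -0.6, -3.3]
gripper_width: 0.152
at [0.5567 0.4977 0.156 ] yaw 102.6 tool x,z [-0.218  0.976  0.002] [ 0.006  0.004 -1.   ] q [ 0.73  0.66  0.48  1.38 -0.    0.51] F [-1.1 -0.6 -3.3] t 9.05 grip 0.152
turn/row [ 0.0063 -0.0024  0.0013] shift/row 23.815656619600006
[-17.8, -4.4, 15.2]
```

```bash
python3 -m handwheel '[[[-5,-5,8],[0.006,-0.002,0.001],0],[[-5,0,5],[0,0,0],0],[[0,0,0],[0,0,0],0],[[0,0,0],[0,0,0],0]]'
python3 - <<'E'
from plan import *
C=np.array([.5747,.3965])
y,R,s=yaw(); p=s["ee_pos"]; Y=np.array([.976,.216]);X=np.array([.216,-.976]); print("cradle",(p[:2]-C)@X*1e3,(p[:2]-C)@Y*1e3,"pin z",p[2]*1e3-18.7)
T=C-0.06*X-.0005*Y
plan((T[0],T[1],.1407),102.5,1)
im=snapshot("side"); cv2.imwrite("pics/side6.png",im[...,::-1]); zoom("pics/side6.png","pics/s6.png",260,255,80,75,10)
E
```

```text
clock: 9.45
ee_pos: [0.5554, 0.4872, 0.1436]
eef_rot: [1.966, 2.45, 0.004]
wrist_force: [0.8, 0.7, -3.1]
gripper_width: 0.151
cradle -92.65718352280108 0.7614786479079508 pin z 124.8515156335276
at [0.5554 0.4872 0.1436] yaw 102.5 tool x,z [-0.217  0.976  0.001] [ 0.002  0.002 -1.   ] q [0.72 0.65 0.43 1.35 0.   0.5 ] F [ 0.8  0.7 -3.1] t 9.45 grip 0.151
turn/row [ 0.002  -0.0012  0.0002] shift/row 32.86408645383969
[-32.7, -1.3, 2.8]
```

View pics/s6.png

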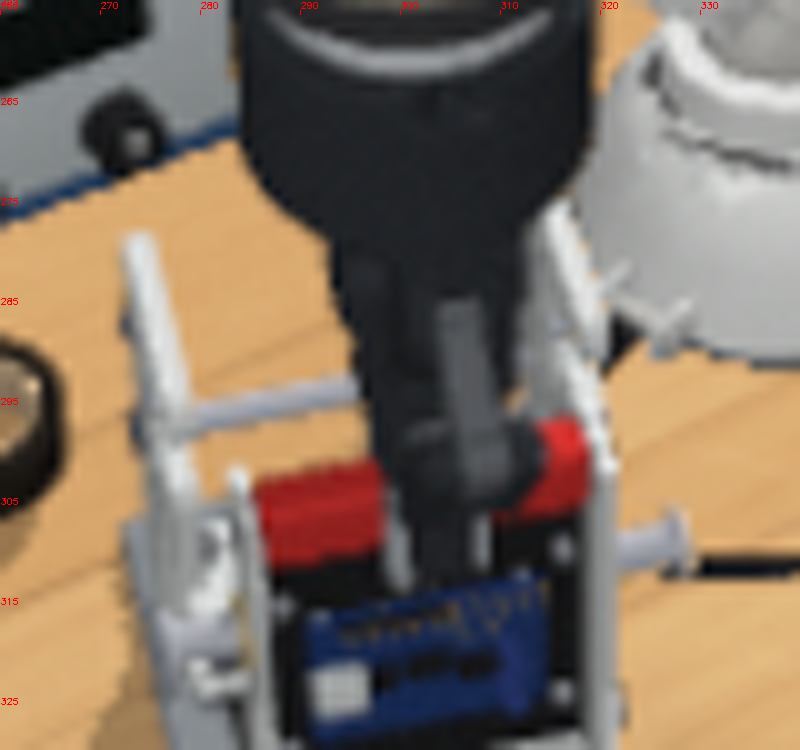

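```bash
python3 -m handwheel '[[[-12,-1,2.5],[0.002,-0.001,0],0],[[-12,0,0],[0,0,0],0],[[-6,0,0],[0,0,0],0],[[0,0,0],[0,0,0],0]]'
cat > st.py <<'E'
from plan import *
C=np.array([.5747,.3965])
y,R,s=yaw(); p=s["ee_pos"]; Y=np.array([.976,.216]);X=np.array([.216,-.976]); f=s["wrist_force"]
print("cradle xy",((p[:2]-C)@X*1e3).round(2),((p[:2]-C)@Y*1e3).round(2),"pin z",(p[2]*1e3-18.7).round(2),"yaw",y.round(2),"tz",R[:,2].round(4),"Fxyz cradle",(f[:2]@X).round(1),(f[:2]@Y).round(1),f[2].round(1),"M",s["moment"].round(2),"g",round(s["gripper_width"],3),"t",round(s["clock"],2))
E
python3 st.py
```

```text
clock: 9.9
ee_pos: [0.5621, 0.4552, 0.1421]
eef_rot: [1.966, 2.45, 0.003]
wrist_force: [-0.6, 0.1, -2.7]
gripper_width: 0.154
cradle xy -60.0 0.35 pin z 123.4 yaw 102.51 tz [ 1.5e-03  9.0e-04 -1.0e+00] Fxyz cradle -0.3 -0.5 -2.7 M [ 0.    0.02 -0.05] g 0.154 t 9.9
```

```bash
python3 -m handwheel '[[[-6,-1,1.5],[0,0,0],0],[[-5,0,0.5],[0,0,0],0],[[0,0,0],[0,0,0],0]]'; python3 st.py; python3 -m handwheel '[[[-4,0,0],[0,0,0],0],[[0,0,0],[0,0,0],0]]'; python3 st.py
```

```text
clock: 10.2
ee_pos: [0.5639, 0.443, 0.1404]
eef_rot: [1.967, 2.449, 0.004]
wrist_force: [0.1, -0.8, -3.7]
gripper_width: 0.151
cradle xy -47.73 -0.54 pin z 121.67 yaw 102.47 tz [ 0.002   0.0014 -1.    ] Fxyz cradle 0.8 -0.0 -3.7 M [-0.    0.02  0.01] g 0.151 t 10.2
clock: 10.4
ee_pos: [0.5647, 0.4389, 0.1403]
eef_rot: [1.966, 2.449, 0.004]
wrist_force: [0.0, 0.2, -3.3]
gripper_width: 0.148
cradle xy -43.56 -0.58 pin z 121.64 yaw 102.48 tz [ 0.0019  0.0015 -1.    ] Fxyz cradle -0.2 0.1 -3.3 M [-0.04 -0.01 -0.01] g 0.148 t 10.4
```

Run:
```python
from h import *
im=snapshot("side"); cv2.imwrite("pics/side7.png",im[...,::-1]); zoom("pics/side7.png","pics/s7.png",260,255,80,75,10)
```

```text
(no output)
```

View pics/s7.png

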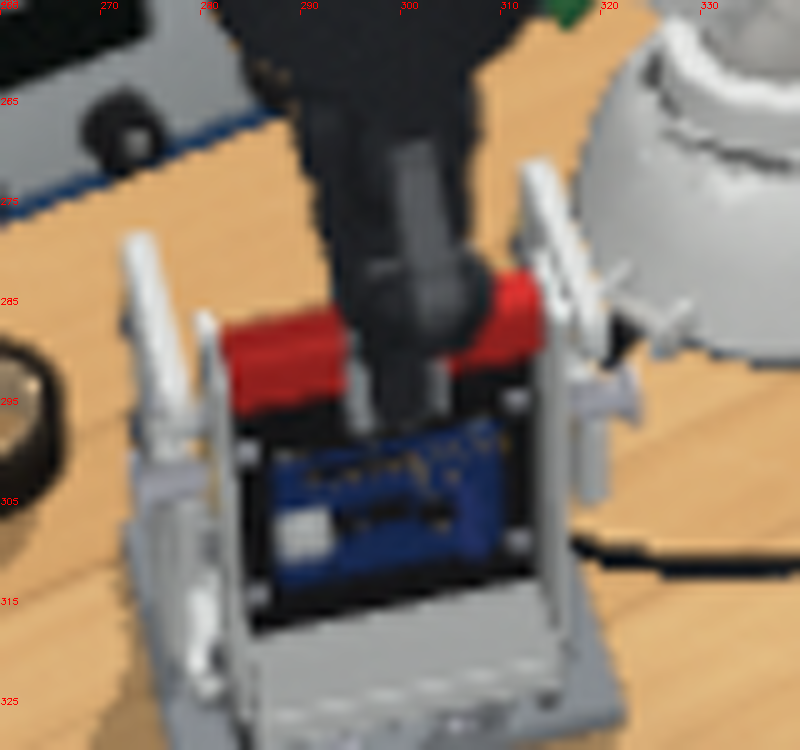

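The pins are at the mouths, right at about (320,295) and left at about (276,303). Both hook plates lie between the carrier's side plates and the pin heads. I'll slide in gently.

```bash
python3 -m handwheel '[[[-6,0,0],[0,0,0],0],[[0,0,0],[0,0,0],0]]'; python3 st.py; python3 -m handwheel '[[[-6,0,-0.3],[0,0,0],0],[[0,0,0],[0,0,0],0]]'; python3 st.py; python3 -m handwheel '[[[-6,0,-0.3],[0,0,0],0],[[0,0,0],[0,0,0],0]]'; python3 st.py
```

```text
clock: 10.65
ee_pos: [0.5659, 0.4333, 0.1402]
eef_rot: [1.966, 2.45, 0.004]
wrist_force: [-0.1, -0.3, -3.6]
gripper_width: 0.152
cradle xy -37.83 -0.6 pin z 121.53 yaw 102.52 tz [ 0.0019  0.0018 -1.    ] Fxyz cradle 0.2 -0.2 -3.6 M [-0.    0.05 -0.03] g 0.152 t 10.65
clock: 10.85
ee_pos: [0.5673, 0.427, 0.1405]
eef_rot: [1.965, 2.45, 0.004]
wrist_force: [0.8, 0.6, -4.2]
gripper_width: 0.15
cradle xy -31.41 -0.61 pin z 121.8 yaw 102.53 tz [ 0.0019  0.0017 -1.    ] Fxyz cradle -0.4 0.9 -4.2 M [-0.04  0.01  0.02] g 0.15 t 10.85
clock: 11.05
ee_pos: [0.5688, 0.4206, 0.1409]
eef_rot: [1.965, 2.45, 0.004]
wrist_force: [-0.0, -0.9, -3.0]
gripper_width: 0.15
cradle xy -24.81 -0.58 pin z 122.19 yaw 102.53 tz [ 0.002   0.0018 -1.    ] Fxyz cradle 0.8 -0.2 -3.0 M [0.02 0.03 0.01] g 0.15 t 11.05
```

```bash
for i in 1; do python3 -m handwheel '[[[-6,0,0],[0,0,0],0],[[0,0,0],[0,0,0],0]]'; done; python3 st.py; python3 -m handwheel '[[[-5,0,0],[0,0,0],0],[[0,0,0],[0,0,0],0]]'; python3 st.py; python3 -m handwheel '[[[-4,0,0],[0,0,0],0],[[0,0,0],[0,0,0],0]]'; python3 st.py;  python3 -m handwheel '[[[-4,0,0],[0,0,0],0],[[0,0,0],[0,0,0],0]]'; python3 st.py
```

```text
clock: 11.25
ee_pos: [0.5702, 0.4141, 0.1409]
eef_rot: [1.966, 2.45, 0.004]
wrist_force: [-0.2, 0.6, -3.5]
gripper_width: 0.156
cradle xy -18.19 -0.57 pin z 122.23 yaw 102.52 tz [ 0.002   0.0018 -1.    ] Fxyz cradle -0.6 -0.0 -3.5 M [-0.01 -0.01  0.04] g 0.156 t 11.25
clock: 11.45
ee_pos: [0.5715, 0.4088, 0.141]
eef_rot: [1.966, 2.45, 0.004]
wrist_force: [0.5, -0.9, -3.2]
gripper_width: 0.147
cradle xy -12.68 -0.52 pin z 122.26 yaw 102.52 tz [ 0.0021  0.0019 -1.    ] Fxyz cradle 1.0 0.3 -3.2 M [ 0.02 -0.01  0.02] g 0.147 t 11.45
clock: 11.65
ee_pos: [0.5722, 0.4051, 0.141]
eef_rot: [-1.965, -2.451, -0.005]
wrist_force: [-0.5, 1.1, -4.9]
gripper_width: 0.15
cradle xy -8.88 -0.54 pin z 122.28 yaw 102.54 tz [ 0.0019  0.0028 -1.    ] Fxyz cradle -1.2 -0.2 -4.9 M [0.11 0.02 0.01] g 0.15 t 11.65
clock: 11.85
ee_pos: [0.5723, 0.4048, 0.1412]
eef_rot: [-1.959, -2.449, -0.013]
wrist_force: [-0.8, -0.1, -4.4]
gripper_width: 0.149
cradle xy -8.62 -0.5 pin z 122.5 yaw 102.69 tz [ 6.000e-04  1.000e-02 -9.999e-01] Fxyz cradle -0.1 -0.8 -4.4 M [-0.08  0.01 -0.  ] g 0.149 t 11.85
```

Motion stopped with no wrist force, so either a joint limit or the arm itself is touching something. I'll check.

Run:
```python
from h import *
s=robot.sense(); print(s["qpos"].round(3),s["effort"].round(2),s["joint_vel"].round(3),s["wrist_force"].round(1))
for n in("side","top"):
    im=snapshot(n); cv2.imwrite(f"pics/{n}8.png",im[...,::-1])
zoom("pics/side8.png","pics/s8.png",230,190,130,150,5)
s=robot.sense(); print(s["wrist_force"].round(1),s["moment"].round(2),s["ee_pos"].round(4))
```

```text
[0.612 0.575 0.287 1.276 0.008 0.391] [-2.400e-01 -8.143e+01  3.594e+01 -2.200e-01  2.800e-01 -4.000e-02] [ 0.011  0.001  0.005 -0.001  0.004  0.004] [-0.8 -0.1 -4.4]
[-1.1  5.  -4. ] [1.05 0.28 0.08] [0.5724 0.4045 0.1413]
```

View pics/s8.png

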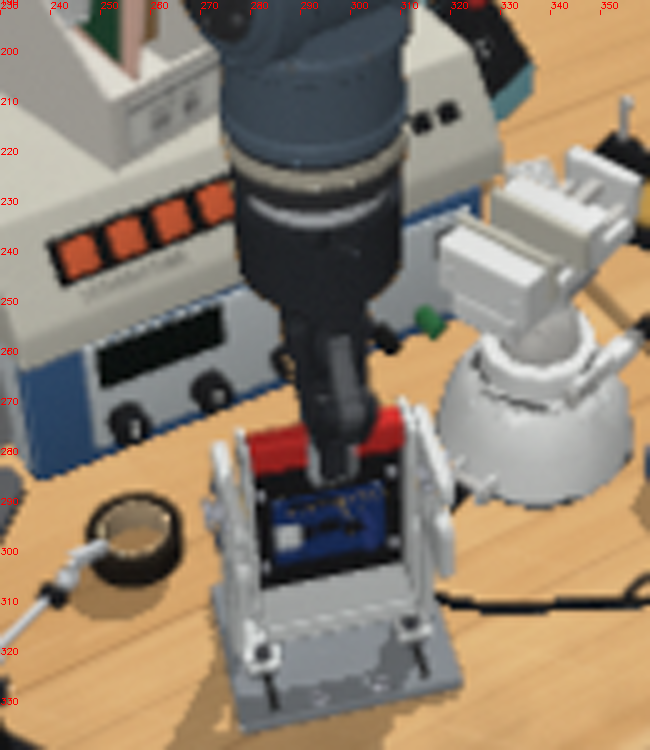

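View pics/side8.png

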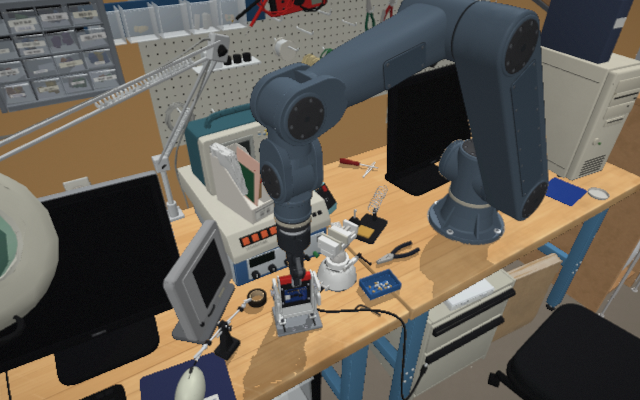

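```bash
python3 st.py
python3 - <<'E'
from h import *
zoom("pics/side8.png","pics/s8b.png",265,265,60,55,13)
E
```

```text
cradle xy -8.26 -0.52 pin z 122.56 yaw 102.67 tz [ 8.e-04  9.e-03 -1.e+00] Fxyz cradle -5.1 -0.0 -4.0 M [1.05 0.28 0.08] g 0.15 t 11.95
```

View pics/s8b.png

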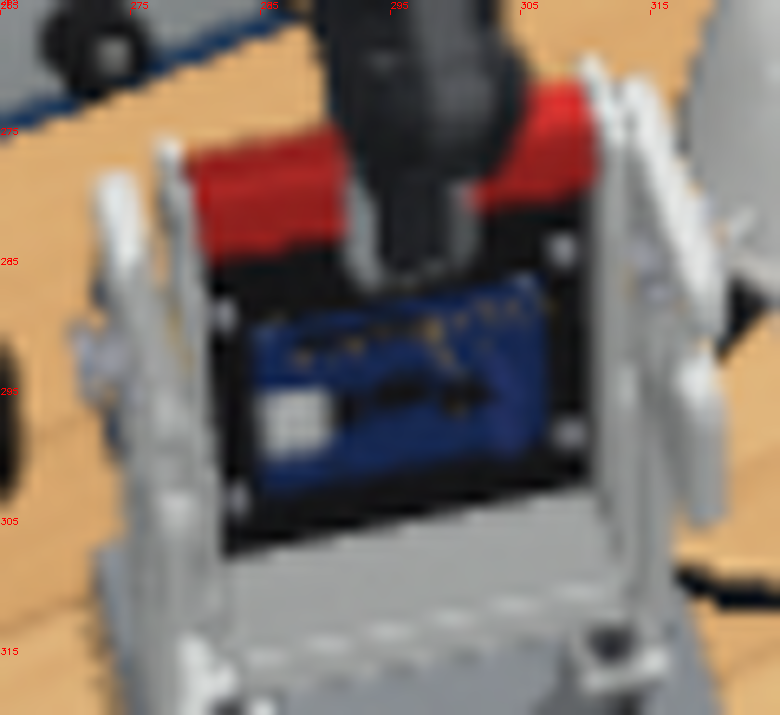

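The pins are well inside the slots, with the left head at about (272,287.5). The contact force is building slowly to 5 N, and it looks like the rear wall. I'll relax the tilt, back off slightly and feel downward: on the slot floor the pins would stop at 119, and over the throats they go on down to about 111.

```bash
python3 -m handwheel '[[[0.8,0,1.5],[0,-0.009,0],0],[[0,0,1],[0,0,0],0],[[0,0,0],[0,0,0],0]]'; python3 st.py; python3 -m handwheel '[[[0,0,2],[0,0,0],0],[[0,0,0],[0,0,0],0]]'; python3 st.py
```

```text
clock: 12.25
ee_pos: [0.5724, 0.4049, 0.1387]
eef_rot: [1.96, 2.45, 0.001]
wrist_force: [-0.3, 1.8, -3.2]
gripper_width: 0.153
cradle xy -8.65 -0.42 pin z 119.96 yaw 102.66 tz [ 0.0036 -0.0017 -1.    ] Fxyz cradle -1.8 0.1 -3.2 M [0.46 0.1  0.08] g 0.153 t 12.25
clock: 12.45
ee_pos: [0.5726, 0.4048, 0.1365]
eef_rot: [1.961, 2.45, 0.002]
wrist_force: [-0.6, 2.0, -4.6]
gripper_width: 0.154
cradle xy -8.6 -0.28 pin z 117.78 yaw 102.66 tz [ 0.0038 -0.0017 -1.    ] Fxyz cradle -2.1 -0.2 -4.6 M [0.5  0.12 0.08] g 0.154 t 12.45
```

```bash
python3 -m handwheel '[[[0,0,2],[0,0,0],0],[[0,0,0],[0,0,0],0]]'; python3 st.py; python3 -m handwheel '[[[0,0,2],[0,0,0],0],[[0,0,0],[0,0,0],0]]'; python3 st.py
```

```text
clock: 12.65
ee_pos: [0.5727, 0.4049, 0.1343]
eef_rot: [1.961, 2.45, 0.002]
wrist_force: [0.4, 1.9, -4.7]
gripper_width: 0.146
cradle xy -8.62 -0.15 pin z 115.6 yaw 102.66 tz [ 0.0039 -0.0014 -1.    ] Fxyz cradle -1.8 0.8 -4.7 M [0.48 0.12 0.03] g 0.146 t 12.65
clock: 12.85
ee_pos: [0.5731, 0.4055, 0.1333]
eef_rot: [1.961, 2.45, 0.005]
wrist_force: [-0.3, 1.9, -2.4]
gripper_width: 0.153
cradle xy -9.09 0.34 pin z 114.62 yaw 102.66 tz [ 5.3e-03  3.0e-04 -1.0e+00] Fxyz cradle -1.9 0.1 -2.4 M [ 0.35  0.17 -0.07] g 0.153 t 12.85
```

At the rear wall the 115 mm contact fits the catch nose, since the pins are already below the slot floor level. I'll ease about 1.5 mm toward the front of the throat and press down.

```bash
python3 -m handwheel '[[[1.5,-0.5,0.5],[0,0.002,0],0],[[0,0,1.5],[0,0,0],0],[[0,0,0],[0,0,0],0]]'; python3 st.py; python3 -m handwheel '[[[0,0,2],[0,0,0],0],[[0,0,0],[0,0,0],0]]'; python3 st.py
```

```text
clock: 13.15
ee_pos: [0.5724, 0.4071, 0.1318]
eef_rot: [1.962, 2.451, 0.009]
wrist_force: [-0.5, 2.6, -1.5]
gripper_width: 0.151
cradle xy -10.87 0.04 pin z 113.08 yaw 102.64 tz [ 0.0055  0.0032 -1.    ] Fxyz cradle -2.7 0.1 -1.5 M [0.6  0.09 0.01] g 0.151 t 13.15
clock: 13.35
ee_pos: [0.5725, 0.408, 0.1302]
eef_rot: [1.961, 2.452, 0.012]
wrist_force: [-0.9, 1.4, -2.4]
gripper_width: 0.151
cradle xy -11.69 0.37 pin z 111.49 yaw 102.68 tz [ 0.0063  0.0049 -1.    ] Fxyz cradle -1.6 -0.6 -2.4 M [0.52 0.11 0.06] g 0.151 t 13.35
```

```bash
python3 -m handwheel '[[[0,-0.4,3],[0.007,-0.003,0],0],[[0,0,2],[0,0,0],0]]'; python3 st.py; python3 -m handwheel '[[[0,0,3],[0,0,0],0],[[0,0,2],[0,0,0],0]]'; python3 st.py
```

```text
clock: 13.55
ee_pos: [0.5726, 0.4081, 0.1259]
eef_rot: [1.962, 2.453, 0.002]
wrist_force: [-1.2, 3.6, 0.3]
gripper_width: 0.152
cradle xy -11.8 0.45 pin z 107.19 yaw 102.68 tz [ 1.2e-03  8.0e-04 -1.0e+00] Fxyz cradle -3.8 -0.4 0.3 M [0.5  0.35 0.07] g 0.152 t 13.55
clock: 13.75
ee_pos: [0.5723, 0.4075, 0.1195]
eef_rot: [1.962, 2.453, -0.001]
wrist_force: [0.7, 0.7, -3.7]
gripper_width: 0.147
cradle xy -11.25 0.05 pin z 100.76 yaw 102.67 tz [ 0.e+00 -9.e-04 -1.e+00] Fxyz cradle -0.5 0.8 -3.7 M [-0.02  0.04  0.  ] g 0.147 t 13.75
```

```bash
python3 -m handwheel '[[[0,0,1.5],[0,0,0],0],[[0,0,1],[0,0,0],0]]'; python3 st.py; python3 -m handwheel '[[[0,0,2],[0,0,0],0],[[0,0,1],[0,0,0],0]]'; python3 st.py;python3 -m handwheel '[[[0,0,2],[0,0,0],0],[[0,0,1],[0,0,0],0]]'; python3 st.py
```

```text
clock: 13.95
ee_pos: [0.5722, 0.4068, 0.1171]
eef_rot: [1.963, 2.452, -0.003]
wrist_force: [-4.7, 0.3, 16.1]
gripper_width: 0.148
cradle xy -10.56 -0.27 pin z 98.38 yaw 102.65 tz [-3.e-04 -2.e-03 -1.e+00] Fxyz cradle -1.4 -4.5 16.1 M [0.17 0.91 0.04] g 0.148 t 13.95
clock: 14.15
ee_pos: [0.5722, 0.4068, 0.1173]
eef_rot: [1.962, 2.451, 0.002]
wrist_force: [-2.3, 0.7, 4.3]
gripper_width: 0.146
cradle xy -10.55 -0.24 pin z 98.64 yaw 102.64 tz [ 1.8e-03 -2.0e-04 -1.0e+00] Fxyz cradle -1.2 -2.1 4.3 M [0.12 0.51 0.07] g 0.146 t 14.15
clock: 14.35
ee_pos: [0.5722, 0.4067, 0.1173]
eef_rot: [1.962, 2.451, 0.005]
wrist_force: [-2.2, 1.3, 4.5]
gripper_width: 0.155
cradle xy -10.49 -0.27 pin z 98.57 yaw 102.64 tz [ 0.0037  0.0013 -1.    ] Fxyz cradle -1.8 -1.9 4.5 M [ 0.18  0.56 -0.01] g 0.155 t 14.35
```

Firm stop at pin height 98.6 mm, against 99 expected at home. I'll look.

```bash
python3 - <<'E'
from h import *
for n in("side","top"):
    im=snapshot(n); cv2.imwrite(f"pics/{n}9.png",im[...,::-1])
zoom("pics/side9.png","pics/s9.png",262,262,65,60,12)
E
python3 st.py
```

```text
cradle xy -10.51 -0.26 pin z 98.53 yaw 102.64 tz [ 0.0037  0.0013 -1.    ] Fxyz cradle -0.7 -2.3 7.7 M [0.05 0.74 0.06] g 0.151 t 14.45
```

View pics/s9.png

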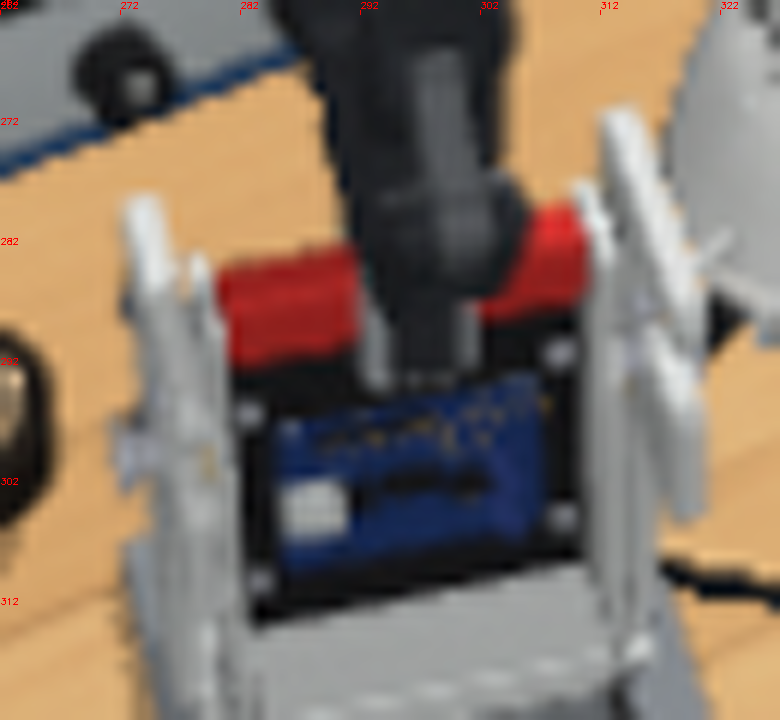

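The left head is at about (272.5,299.5), and the bar's slope matches the earlier level view, so both pins are down. I'll level the last 0.2°, press gently once more, then open.

```bash
python3 -m handwheel '[[[0,0,1],[0.004,-0.001,0],0],[[0,0,1],[0,0,0],0]]'; python3 st.py; python3 -m handwheel '[[[0,0,0],[0,0,0],0]]'; python3 st.py
```

```text
clock: 14.65
ee_pos: [0.5722, 0.4067, 0.1173]
eef_rot: [1.963, 2.452, 0.002]
wrist_force: [-2.3, 0.6, 7.5]
gripper_width: 0.151
cradle xy -10.51 -0.24 pin z 98.56 yaw 102.64 tz [ 1.3e-03  6.0e-04 -1.0e+00] Fxyz cradle -1.1 -2.1 7.5 M [0.16 0.57 0.07] g 0.151 t 14.65
clock: 14.75
ee_pos: [0.5721, 0.4065, 0.1175]
eef_rot: [1.963, 2.452, 0.002]
wrist_force: [-0.1, 1.9, -2.7]
gripper_width: 0.151
cradle xy -10.3 -0.34 pin z 98.77 yaw 102.63 tz [ 1.5e-03  4.0e-04 -1.0e+00] Fxyz cradle -1.9 0.3 -2.7 M [ 0.13 -0.03  0.02] g 0.151 t 14.75
```

```bash
python3 -m handwheel '[[[0,0,0],[0,0,0],40],[[0,0,0],[0,0,0],40],[[0,0,0],[0,0,0],40],[[0,0,0],[0,0,0],40]]'; python3 st.py; python3 -m handwheel '[[[0,0,-8],[0,0,0],40],[[0,0,-15],[0,0,0],40],[[0,0,-20],[0,0,0],40],[[0,0,-20],[0,0,0],40],[[0,0,-20],[0,0,0],40],[[0,0,-20],[0,0,0],40],[[0,0,-20],[0,0,0],40],[[0,0,-20],[0,0,0],40],[[0,0,0],[0,0,0],40]]'
python3 - <<'E'
from h import *
for n in("side","top"):
    im=snapshot(n); cv2.imwrite(f"pics/{n}10.png",im[...,::-1])
zoom("pics/side10.png","pics/s10.png",262,262,65,60,12)
E
python3 st.py
```

```text
clock: 15.15
ee_pos: [0.5724, 0.4052, 0.1168]
eef_rot: [1.964, 2.45, -0.001]
wrist_force: [-0.1, 0.1, 0.5]
gripper_width: 0.405
cradle xy -9.01 -0.32 pin z 98.08 yaw 102.57 tz [ 0.0014 -0.0017 -1.    ] Fxyz cradle -0.1 -0.1 0.5 M [ 0.    0.03 -0.  ] g 0.405 t 15.15
clock: 16.05
ee_pos: [0.5719, 0.4048, 0.2692]
eef_rot: [1.963, 2.449, -0.0]
wrist_force: [0.7, 0.3, 0.2]
gripper_width: 0.404
cradle xy -8.42 -1.59 pin z 247.42 yaw 102.55 tz [-7.e-04 -4.e-03 -1.e+00] Fxyz cradle 0.3 0.8 0.1 M [-0.01  0.    0.01] g 0.396 t 16.15
```

View pics/s10.png

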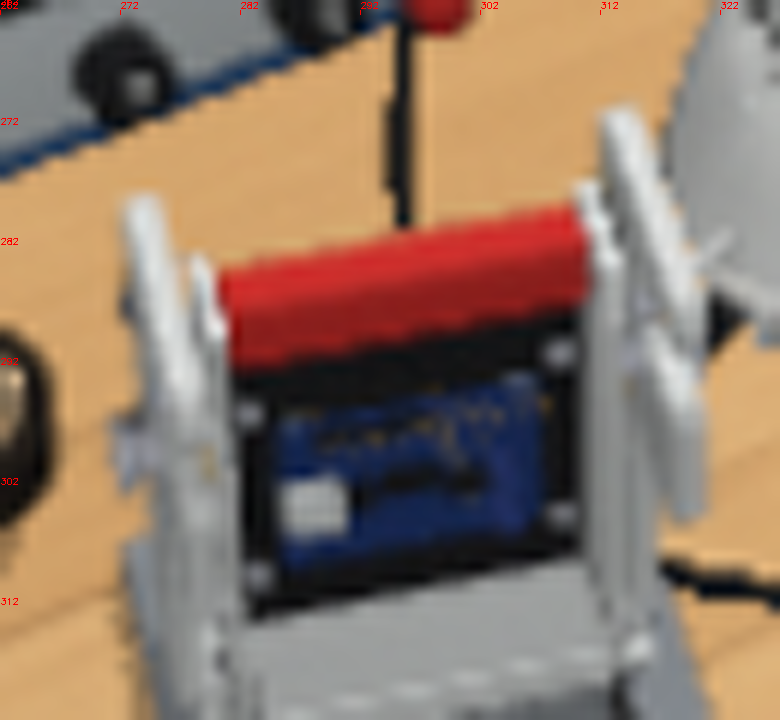

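View pics/side10.png

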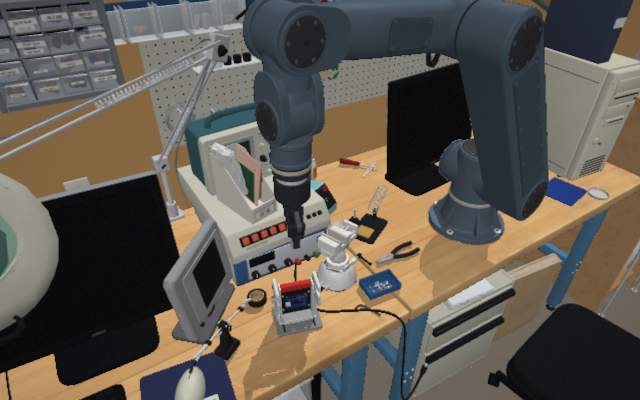

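Run:
```python
from h import *
C=np.array([.5747,.3965]); Y=np.array([.976,.216]);X=np.array([.216,-.976])
im=cv2.imread("pics/side10.png"); b,g,r=[im[...,i].astype(int) for i in range(3)]
roi=np.zeros(r.shape,bool); roi[275:297,276:316]=1
m=((r>90)&(g<70)&(b<70)&roi); ys,xs=np.nonzero(m)
print("red bar centroid",xs.mean(),ys.mean(),len(xs))
for half in ((280,290),(301,311)):
    k=(xs>=half[0])&(xs<half[1]); print(half,ys[k].min(),ys[k].max(),xs[k].mean(),ys[k].mean())
for pz in(.099,.111):
  for cy in(-.033,.033):
    P=[np.r_[C+(-.0105+dx)*X+(-.0003+cy)*Y,pz+h] for dx,h in((-.007,.025),(-.007,.043),(.007,.043))]
    print(pz,cy,proj("side",P).round(1).tolist())
```

```text
red bar centroid 295.1066666666667 285.4844444444444 225
(280, 290) 283 291 284.8857142857143 287.3285714285714
(301, 311) 280 288 305.3098591549296 283.6478873239437
0.099 -0.033 [[309.8, 287.5], [309.8, 282.3], [308.5, 278.2]]
0.099 0.033 [[283.1, 292.6], [282.8, 287.4], [281.7, 283.2]]
0.111 -0.033 [[309.8, 284.1], [309.7, 278.9], [308.4, 274.7]]
0.111 0.033 [[282.9, 289.1], [282.5, 283.9], [281.5, 279.7]]
```

With both pins home (z = 0.099), the left and right bar ends should project to rows 283.2–292.6 and 278.2–287.5. I observe 283–291 and 280–288. Caught at 0.111 they would lie about 3.5 px higher, so the carrier is home and level. I'm handing in.

```bash
python3 -c "
from rig import robot
print(robot.finish_job())"
```

```text
the job is handed in; nothing more can be done
None
```

The board carrier is hanging in the test cradle with its circuit board facing out through the open side of the hooks. I gripped it by its red bar and carried it over the vise. I slid both pins in through the mouths until they stopped against the rear walls. Then I lowered them, pressed past the catches onto the throat floors, let go and backed the gripper off upward. The job was handed in at about 16 s.

**Last checks**
- **Seating:** the downward push stopped firmly with the pins at 98.6 mm, against 99 mm expected. In the side view after release, both ends of the bar sit within about 2 px of the home position. If the catches were still holding the carrier up, it would sit about 3.5 px higher.
- **Forces:** the highest reading against the cradle was 16 N, about 20 N once the carrier's weight is counted, on first touching the throat floor. The sensor was read only at the end of each move, so short peaks in between were not seen.
- **Other things on the bench:** nothing else was approached, and nothing looked moved in the last side view. I did not compare their positions one by one.

**What was unclear**
- **Stop position:** the pins stopped about 9 mm short of the base plate's centre, less deep than I expected if the cradle's origin lies there. I relied on feel instead: the pins went down well below the slot floor, which only happens over the throats.
- **Right pin and catches:** the right pin head is hidden behind its hook in the last view, and the catches are too small to see. That they lie over both pins is inferred from the height and level of the bar.

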